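Right the fallen oil bottle in its stand

TASK

The blue oil bottle has toppled back in its stand and leans with its yellow cap on the tall back wall. Lift the retaining bar level out of its two open brackets and lay it flat on the table, clear of the stand; then push the bottle's foot towards the back wall, so that its cap slides up the wall until the bottle stands upright with its back right against the wall. Do not lift the bottle, do not touch its cap, and leave the two jars and the tape roll where they are.

Things in the scene. Friction and masses are not known exactly. Their poses are not given: they have to be found in the camera images.
- stand: Fixed grey floor plate of the bottle stand, 260 (x) x 200 (y) x 6 mm, on the table, with side lips 18 mm high along its side edges. Origin at the centre of its underside; z up; x points from the open front to the back wall (front face of the wall at x = +115 mm). Turned by up to 0.3 rad from start to start.
- bar: Loose retaining bar, aluminium with orange middle, 14 x 14 mm, 206 mm long along its y axis; its black 20 mm end caps stand 3 mm proud. 0.15 kg. Origin at mid length on the underside of the 14 mm section, z up. It starts in both brackets (origin 41 mm above the table), parallel to the stand's y; flat on the table its origin is 3 mm up.
- oil_bottle: Loose slippery plastic bottle (friction about 0.25), 0.25 to 0.5 kg. Square blue body 58 (x) x 64 (y) x 130 mm high, round shoulder, yellow cap of 34 mm diameter from 172 to 195 mm. Origin at the centre of its underside, z from foot to cap. It starts leaning 45 degrees towards the stand's +x. Upright against the wall its origin is at x = +86, z = 6 mm in the stand's frame.
- bottle_top (a point): Centre of the top face of the yellow cap, 195 mm from the bottle's underside. At the start the cap rests on the back wall and the wall-side edge of the underside on the plate.
- bottle_heel (a point): Middle of the robot-side edge of the bottle's underside, raised about 47 mm above the table at the start. Pushed level towards the wall there with 5 to 15 N, the cap slides up the wall; below about 20 degrees off upright the bottle drops on to its foot by itself. Upright against the wall this point is at x = +57 mm in the stand's frame.
- back_wall: The fixed tall pale back wall of the stand, 200 mm wide, 8 mm thick, top edge 225 mm above the table; its pose is the stand's own pose (same origin and axes), front face at x = +115 mm.
- amber_jar: Bystander: amber glass stopper jar, 73 mm diameter, 130 mm high, standing on the table left of the stand; origin at the centre of its underside.
- clear_jar: Bystander: clear glass stopper jar, 57 mm diameter, 100 mm high, standing on the table right of the stand; origin at the centre of its underside.
- tape: Bystander: roll of brown tape, 93 mm diameter, 48 mm high, lying flat near the front of the table at the right; origin at the centre of its underside.
- slot_left (a point): Middle of the slot floor of the left U bracket (y = +85 mm, x = -112 mm in the stand's frame), 41 mm above the table. The slot is 18 mm wide along x and open at the top; its prongs end 66 mm above the table. The post is 34 (x) x 14 (y) mm; between the two posts 156 mm are free.
- slot_right (a point): The same point of the right U bracket, at y = -85 mm.
There are look-alikes about, which are no part of the job. There is more than one size of the oil_bottle; the job needs the largest.

How it is judged:
By the outcome, as a careful person would: the job done as asked, in the order asked, and still so for the second after the job is handed in, with the robot touching nothing.
It also fails if it takes over 56 s, if anything falls off the work surface, if the arm or the gripper's body presses on something with over 40 N, if the wrist force passes 120 N, or if a joint passes its speed limit or range.

ROBOT

A 6-joint arm with a two-finger parallel gripper is mounted at the origin on a cart in front of the work surface, level with it; the furniture and walls round the work are solid. World frame = base frame: x ahead of the robot, y to its left, z up, the work surface at z = 0. Lengths are in m, angles in degrees, forces in N, time in s.
With the tool pointing down it reaches from about 0.25 to 0.725 m from the base axis. Payload 9.7 kg.
Tool frame: the origin (TCP) lies at the very end of the fingers, on their centre line; the grasp point (between the pads) lies 19 mm behind it (bot.pinch_z is the distance from the TCP to the grasp point, in m); x points along the fingers, z is the direction in which the jaws open and shut, and the axes are right-handed (so a half turn about x gives the same grasp; the last joint's range is limited). The gripper opens to 85 mm and grips with 20 to 120 N. Pads are 22 mm wide; open, the fingers measure 114 mm over their backs; the gripper's body (76 mm by 85 mm) begins 54 mm behind the grasp point. The pads swing forward as they close: fully open they stand 13 mm farther back than shut.
Start: joints at [68.927, 4.979, 10.078, 95.1, 0, 90], TCP at [0.198, 0.513, 0.231] pointing down, gripper open.
Joint ranges: [-179.16, 179.16], [-48.56, 103.87], [-65.8, 70.77], [-126.05, 130.52], [-82.76, 87.17], [-180, 180]. Speed limits (degrees/s): [127.2, 127.2, 147.25, 180, 180, 180].

INTERFACE

Orientations are given as [roll, pitch, yaw] about the fixed x, y, z axes, in that order (R = Rz(yaw) Ry(pitch) Rx(roll)).
In Python, from workcell import bot gives the robot as it stands.
- The arm moves only by the tool play_rows, never from a script. Its argument "rows" is a list of rows, each a list of 3 entries, a list of its own where there are three numbers: the shift along the tool's x, y, z in cm, then the turn about the tool's x in degrees, then the finger opening in cm, from 0 to 8.54. A call has 1 to 12 rows; each row is the pose to reach, as a shift and turn from the pose commanded when the call began, along the tool's axes at that moment; what a row does not reach only later rows make up. A row lasts 1/12 s, in which the tool goes at most 41.7 mm and 7.16 degrees, less where a joint would pass 70% of its speed; a pose out of reach is approached as far as the arm can. A call with a gripper value outside its range is refused whole. The fingers move at their own pace and stop on an object; "squeeze" is the grip in N (left out, the last holds). Time passes only in rows, so rows that repeat a pose let the fingers close. It gives the time, the measured TCP pose, the force and the opening at its end, in the units of the state.
- bot.get_obs(): the state, without advancing time (a new reading comes with each control period).
- bot.camera(name): name is "scene" or "top" or "wrist"; returns (picture, depth): 480x640x3 uint8, blue, green, red; 480x640 float32, m along the optical axis (not along the pixel's ray), 0 where there is no reading.
- bot.camera_model(name): a dict with "fx", "fy", "cx", "cy" (pixels), "k1" (the pictures are not rectified: a ray, as slopes to the right and down, at radius r is drawn at 1 + k1 r^2 times it, then the intrinsics apply), "origin" and "attitude" of the camera in the world; the wrist camera has in their place "mount" (4x4, takes a point from camera to tool coordinates, whose origin is the TCP and whose axes are the tool frame's). Camera axes: x right, y down, z forward; pixel columns grow to the right and rows downward; lengths in m; the calibration is good to about 2 mm. A picture is of the moment at which its call begins: read the wrist's pose just before it. camera_model takes no time and is no camera call.
- bot.job_done(): hands the job in, once; it reports no verdict.
The state is a dict: "time": time; "q": joint angles; "qd": joint speeds; "joint_efforts": joint torques, N m; "ee_pos": TCP position; "tcp_rot": TCP orientation; "wrist_force": force on the tool from outside, world axes, zero at the start; "torque": the same for the moment, N m; "opening": finger opening in m.
Only numpy, scipy, OpenCV 4.12 (cv2) and the standard library are available. Lean on these libraries where they do the work, as an engineer would, in place of code of your own. Each camera call takes 0.05 s, during which the arm holds its last target.

## Working session

There is one attempt and no reset: what is moved stays moved. The work goes in short steps, Python scripts to look and compute and a tool call to move; the robot and the scene stay as the last step left them, time stands still between calls to the robot, and variables do not carry over. Pictures are saved under pics/ and viewed, and the job is handed in when it is done.

Besides the shell and the picture viewer there is one more tool, called after "Emit:" by a JSON object that holds its "op" and its "data", one argument or row to a line. play_rows: Moves the arm, as the interface text tells. Its arguments: {"type":"object","properties":{"rows":{"type":"array"},"squeeze":{"type":"number"}},"required":["rows"]}

```bash
ls; mkdir -p pics; python3 - <<'E'
from workcell import bot
import cv2,numpy as np
print(bot.get_obs())
for n in ("scene","top"):
    p,d=bot.camera(n); cv2.imwrite(f"pics/{n}0.png",p); np.save(f"pics/{n}0.npy",d); print(n,bot.camera_model(n))
print(bot.camera_model("wrist"),bot.pinch_z)
E
```

```text
pics
{'time': 0.0, 'q': array([ 6.89275897e+01,  5.01245813e+00,  1.00334125e+01,  9.51004474e+01,
       -1.05324360e-03,  9.00006461e+01]), 'qd': array([ 0.04363827, -0.0503577 , -0.05238106,  0.0481987 , -0.03420776,
        0.00203009]), 'joint_efforts': array([ 6.71043108e-04, -5.20396471e+01,  4.64799392e+01,  1.63347612e-02,
       -2.84100730e-05, -7.97140487e-07]), 'ee_pos': array([0.19766947, 0.51299321, 0.23056072]), 'tcp_rot': array([-179.24025798,   89.92049998, -110.3133136 ]), 'wrist_force': array([-0.20930881,  0.25066588,  0.55570109]), 'torque': array([-0.03992294, -0.02758877, -0.01155874]), 'opening': 0.08518925109108215}
scene {'fx': 544.676056303199, 'fy': 544.676056303199, 'cx': 321.972222974755, 'cy': 245.60485250750511, 'k1': -0.08322101339449747, 'origin': array([-0.01397478, -0.66363073,  1.10638095]), 'attitude': array([-139.66405713,   -0.54036565,  -40.2479364 ])}
top {'fx': 462.3678114821261, 'fy': 462.3678114821261, 'cx': 321.40486698631037, 'cy': 236.51371654560577, 'k1': -0.09658551295473061, 'origin': array([ 0.4032714 , -0.04514113,  1.26094782]), 'attitude': array([-174.11319901,    0.29039344,  -90.63297616])}
{'fx': 388.9231488470852, 'fy': 388.9231488470852, 'cx': 313.89965020111964, 'cy': 245.67303519379723, 'k1': -0.06028983872104715, 'mount': array([[ 2.90429382e-04, -2.81719181e-01,  9.59496857e-01,
        -1.41330597e-01],
       [-3.38680424e-04, -9.59496870e-01, -2.81719082e-01,
         7.11353432e-02],
       [ 9.99999900e-01, -2.43143303e-04, -3.74078855e-04,
         6.66168486e-04],
       [ 0.00000000e+00,  0.00000000e+00,  0.00000000e+00,
         1.00000000e+00]])} 0.0187
```

View pics/scene0.png

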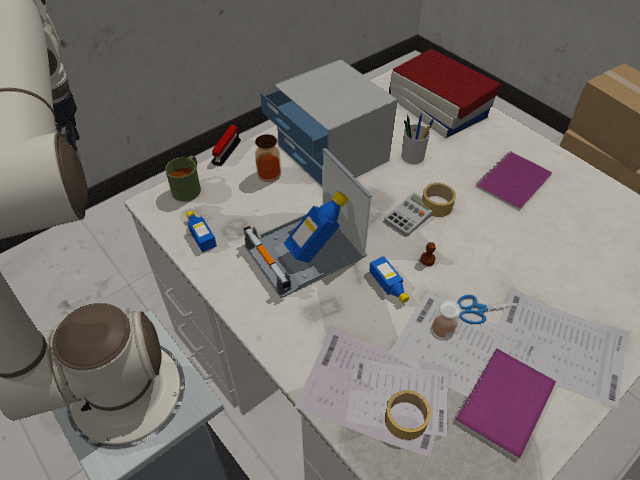

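View pics/top0.png

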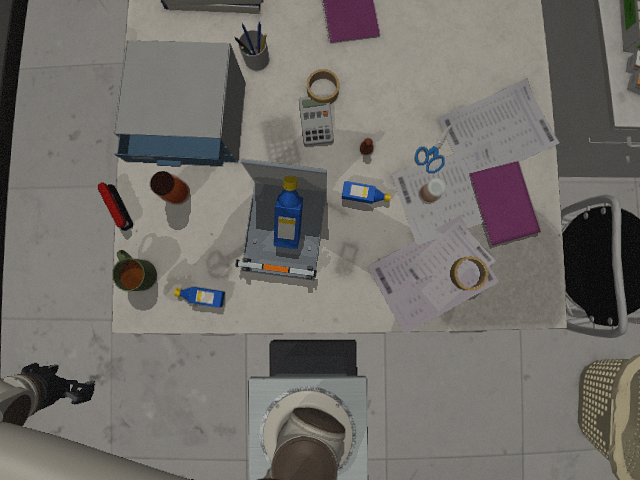

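The oil bottle is the large one in the stand at top (288,215). The look-alikes are the small bottles lying at (205,297) and (365,193). I'll confirm this in an enlarged crop.

```bash
cat > h.py <<'E'
import numpy as np,cv2
from scipy.spatial.transform import Rotation as Ro
from workcell import bot
def RT(n,obs=None):
    m=bot.camera_model(n)
    if n=="wrist":
        T=np.eye(4);T[:3,:3]=Ro.from_euler('xyz',obs['tcp_rot'],degrees=True).as_matrix();T[:3,3]=obs['ee_pos']
        T=T@m['mount'];return m,T[:3,:3],T[:3,3]
    return m,Ro.from_euler('xyz',m['attitude'],degrees=True).as_matrix(),np.array(m['origin'])
def slopes(m,uv):
    uv=np.atleast_2d(uv).astype(float);d=(uv-[m['cx'],m['cy']])/[m['fx'],m['fy']];s=d.copy()
    for _ in range(20): s=d/(1+m['k1']*(s**2).sum(1,keepdims=True))
    return s
def onplane(n,uv,z,obs=None):
    m,R,o=RT(n,obs);s=slopes(m,uv);r=np.c_[s,np.ones(len(s))]@R.T
    return o+r*((z-o[2])/r[:,2])[:,None]
def depthpts(n,uv,dep,obs=None):
    m,R,o=RT(n,obs);s=slopes(m,uv);uv=np.atleast_2d(uv).astype(int)
    z=dep[uv[:,1],uv[:,0]][:,None];return o+(np.c_[s,np.ones(len(s))]*z)@R.T
def proj(n,P,obs=None):
    m,R,o=RT(n,obs);c=(np.atleast_2d(P)-o)@R;s=c[:,:2]/c[:,2:];s=s*(1+m['k1']*(s**2).sum(1,keepdims=True))
    return s*[m['fx'],m['fy']]+[m['cx'],m['cy']]
E
python3 - <<'E'
from h import *
p=cv2.imread("pics/top0.png"); c=p[150:300,220:400]; cv2.imwrite("pics/topcrop.png",cv2.resize(c,None,fx=4.4,fy=4,interpolation=cv2.INTER_CUBIC)[:600])
p=cv2.imread("pics/scene0.png"); c=p[140:310,220:420]; cv2.imwrite("pics/scenecrop.png",cv2.resize(c,None,fx=3.5,fy=3.5,interpolation=cv2.INTER_CUBIC)[:600])
hsv=cv2.cvtColor(cv2.imread("pics/top0.png"),cv2.COLOR_BGR2HSV)
m=cv2.inRange(hsv,(5,170,150),(18,255,255))
n,l,s,ce=cv2.connectedComponentsWithStats(m); d=np.load("pics/top0.npy")
for i in range(1,n):
    if s[i,4]>15:
        print(s[i],ce[i],onplane("top",ce[i],0.055)[0],depthpts("top",ce[i],d)[0])
        ys,xs=np.where(l==i); P=depthpts("top",np.c_[xs,ys],d); print(np.median(P,0))
E
```

```text
[264 264  24   9 125] [275.416 267.84 ] [0.44691004 0.08047478 0.055     ] [0.44671982 0.07992723 0.06025665]
[0.44658801 0.08063678 0.05557819]
```

View pics/topcrop.png

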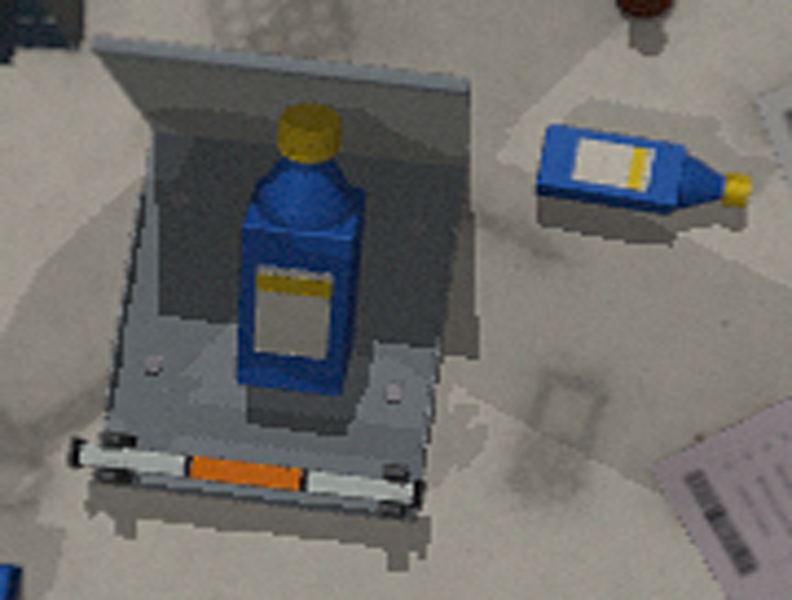

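View pics/scenecrop.png

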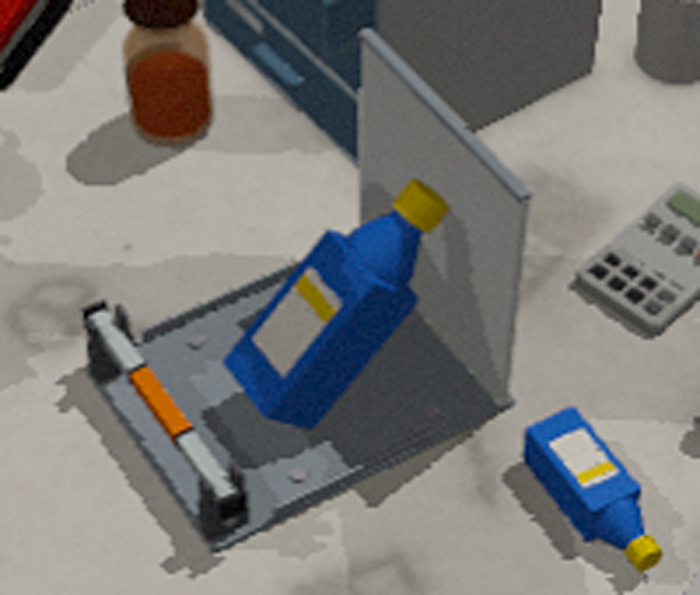

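```bash
python3 - <<'E'
from h import *
d=np.load("pics/top0.npy")
bl=onplane("top",[[236.4,263.2],[315.5,274.2]],0.055); print("bar ends",bl, np.linalg.norm(bl[0]-bl[1]), bl.mean(0))
v=bl[0]-bl[1]; print("yaw",np.degrees(np.arctan2(-v[0],v[1])))
w=onplane("top",[[241.6,160.7],[326.8,171.3]],0.225); print(w,np.linalg.norm(w[0]-w[1]));v=w[0]-w[1]; print("yaw",np.degrees(np.arctan2(-v[0],v[1])))
ys,xs=np.mgrid[150:300,220:400];uv=np.c_[xs.ravel(),ys.ravel()]
P=depthpts("top",uv,d)
s=P[(P[:,2]>.217)&(P[:,2]<.235)];print(len(s))
r=cv2.minAreaRect(s[:,:2].astype(np.float32));print("walltop",r)
s=P[(P[:,2]>.046)&(P[:,2]<.062)&(P[:,0]<.5)];r=cv2.minAreaRect(s[:,:2].astype(np.float32));print(r,len(s))
L=np.polyfit(s[:,1],s[:,0],1);print("fit yaw",np.degrees(np.arctan(-L[0])))
# bottle cap
hsv=cv2.cvtColor(cv2.imread("pics/top0.png"),cv2.COLOR_BGR2HSV);m=cv2.inRange(hsv,(22,180,100),(35,255,255));m[:170]=0;m[192:]=0;m[:,:280]=0;m[:,305:]=0
y,x=np.where(m>0);print("cap",np.median(depthpts("top",np.c_[x,y],d),0))
E
```

```text
bar ends [[ 0.46000868  0.18293698  0.055     ]
 [ 0.4292761  -0.02394983  0.055     ]] 0.2091569753709583 [0.44464239 0.07949358 0.055     ]
yaw -8.449375795658149
[[ 0.68802644  0.1410248   0.225     ]
 [ 0.6601201  -0.05508393  0.225     ]] 0.1980843218074197
yaw -8.098836667596036
393
walltop ((0.675570547580719, 0.04576975852251053), (0.2008349746465683, 0.011521296575665474), 81.56743621826172)
((0.4692273437976837, 0.07685625553131104), (0.21177968382835388, 0.07395453751087189), 80.98375701904297) 466
fit yaw -7.506487892859837
cap [0.64067544 0.040277   0.16783156]
```

```bash
cat >> h.py <<'E'
YAW=-8.3; SO=np.array([0.5557,0.0630,0]); SR=Ro.from_euler('z',YAW,degrees=True).as_matrix()
def W(p): return SO+SR@np.array(p,float)
def S(p): return SR.T@(np.array(p)-SO)
def rel(target,o=None):
    "world target -> shift in tool axes cm; turn needed for jaw z along stand +-x"
    o=o or bot.get_obs();R=Ro.from_euler('xyz',o['tcp_rot'],degrees=True).as_matrix()
    return np.round((R.T@(np.array(target)-o['ee_pos']))*100,2)
def turn(o=None):
    o=o or bot.get_obs();R=Ro.from_euler('xyz',o['tcp_rot'],degrees=True).as_matrix()
    t=R.T@SR[:,0];a=np.degrees(np.arctan2(-t[1],t[2]));return a,(a+180)%360-0,R
E
python3 - <<'E'
from h import *
print("edge",onplane("top",[[200,331],[275,331],[350,331]],0))
print("smallbottle R end",onplane("top",[[226,297],[175,292]],0.03))
print(turn()); print(rel(W([-112,0,120])*1 if 0 else W([-.112,0,.13])), W([-.112,0,.13]))
# extents of the bar region vs mug etc
print("mug",onplane("top",[[155,290]],0))
print(bot.get_obs()['ee_pos'],onplane("top",[[377,262]],0))
E
```

```text
edge [[ 0.27903267  0.29259208  0.        ]
 [ 0.27836763  0.08792303  0.        ]
 [ 0.27638966 -0.11444527  0.        ]]
smallbottle R end [[0.3715214  0.21513575 0.03      ]
 [0.38542205 0.35338845 0.03      ]]
(np.float64(77.22627181445084), np.float64(257.22627181445085), array([[-4.35154428e-04, -9.33118448e-01,  3.59568871e-01],
       [-1.10904755e-03,  3.59569134e-01,  9.33117789e-01],
       [-9.99999290e-01,  7.27136389e-06, -1.19134083e-03]]))
[ 10.1  -38.67 -31.58] [0.44487311 0.07916789 0.13      ]
mug [[0.39063152 0.41952972 0.        ]]
[0.19766276 0.51303534 0.2306588 ] [[ 0.46167413 -0.19113043  0.        ]]
```

Emit:
{"op": "play_rows", "data": {
  "rows": [
    [[2,-10,-8],20,8.5],
    [[3,-20,-16],40,6],
    [[4,-30,-24],60,5],
    [[5,-38.7,-31.6],77.2,5],
    [[5,-38.7,-31.6],77.2,5],
    [[5,-38.7,-31.6],77.2,5],
    [[5,-38.7,-31.6],77.2,5],
    [[5,-38.7,-31.6],77.2,5],
    [[5,-38.7,-31.6],77.2,5],
    [[5,-38.7,-31.6],77.2,5],
    [[5,-38.7,-31.6],77.2,5],
    [[5,-38.7,-31.6],77.2,5]
  ],
  "squeeze": 60
}}

```text
time: 1.1
ee_pos: [0.4446, 0.079, 0.1813]
tcp_rot: [34.7, 90.0, 26.1]
wrist_force: [0.8, 1.5, 1.2]
opening: 0.0498
```

Emit:
{"op": "play_rows", "data": {
  "rows": [
    [[0,0,0],0,5],
    [[0,0,0],0,5],
    [[0,0,0],0,5]
  ]
}}

```text
time: 1.35
ee_pos: [0.4439, 0.081, 0.1812]
tcp_rot: [-177.5, 89.9, 174.2]
wrist_force: [-0.2, -0.2, -0.8]
opening: 0.05
```

```bash
python3 - <<'E'
from h import *
o=bot.get_obs();print(o['time'],o['q'],o['ee_pos'],o['tcp_rot'],o['opening'],turn(o)[0],rel(W([-.112,0,.13]),o))
p,d=bot.camera("wrist");cv2.imwrite("pics/w1.png",p);np.save("pics/w1.npy",d);import pickle;pickle.dump(o,open("pics/w1.pkl","wb"))
E
```

```text
1.35 [ 1.03279851e+01 -9.20148134e+00 -9.23204248e+00  9.00190549e+01
  1.43397924e-02  1.08655062e+02] [0.44394615 0.08097521 0.18121765] [-177.465051     89.94835336  174.20786611] 0.04996436311117699 -0.02708187679733192 [ 5.12 -0.17  0.12]
```

View pics/w1.png

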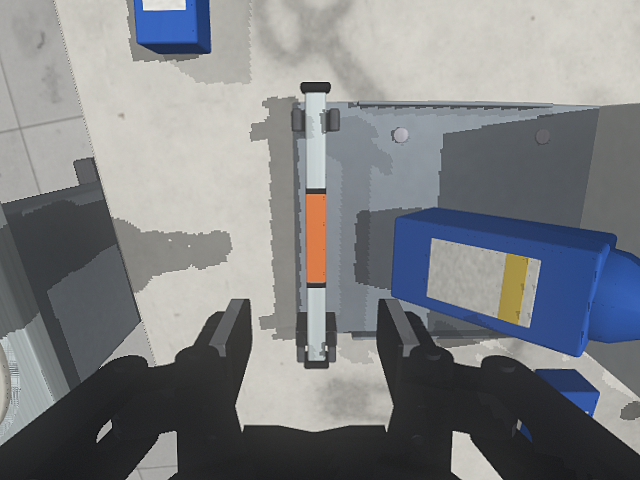

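The bar runs upright in the view at column 316, rows 83–366, parallel to the pads, with the orange part centred near row 238. The bottle's heel edge is at column 393.

```bash
python3 - <<'E'
from h import *
import pickle
o=pickle.load(open("pics/w1.pkl","rb"));d=np.load("pics/w1.npy");p=cv2.imread("pics/w1.png")
hsv=cv2.cvtColor(p,cv2.COLOR_BGR2HSV);m=cv2.inRange(hsv,(3,120,120),(18,255,255))
n,l,s,ce=cv2.connectedComponentsWithStats(m);i=1+s[1:,4].argmax();print(s[i],ce[i])
for z in [.055]:
    c=onplane("wrist",[ce[i],[315.5,84],[316.5,366]],z,o);print(c,[np.round(S(x),4) for x in c], np.linalg.norm(c[1]-c[2]), "depth",depthpts("wrist",ce[i],d,o))
    v=c[1]-c[2];print("bar yaw",np.degrees(np.arctan2(-v[0],v[1])))
ys,xs=np.where(l==i);r=cv2.minAreaRect(onplane("wrist",np.c_[xs,ys],.055,o)[:,:2].astype(np.float32));print(r)
c=onplane("wrist",[[395,214],[393,299]],.047,o);print("heel",c,[np.round(S(x),4) for x in c])
print(depthpts("wrist",[[400,255]],d,o))
print("slots",[np.round(S(x),4) for x in onplane("wrist",[[298,108],[334,108],[299,132],[334,132]],.066,o)])
E
```

```text
[ 306  194   20   88 1724] [315.69547564 237.01798144]
[[ 0.44565408  0.08065711  0.055     ]
 [ 0.46025626  0.18188786  0.055     ]
 [ 0.43104201 -0.02434827  0.055     ]] [array([-0.1114,  0.0016,  0.055 ]), array([-0.1116,  0.1039,  0.055 ]), array([-0.1107, -0.1044,  0.055 ])] 0.2082950169149578 depth [[0.44563354 0.08050327 0.05442567]]
bar yaw -8.062556220047197
((0.4452771842479706, 0.07930086553096771), (0.06445774435997009, 0.013643786311149597), 82.11141967773438)
heel [[0.50460141 0.08728714 0.047     ]
 [0.49731585 0.02083632 0.047     ]] [array([-0.0541,  0.0167,  0.047 ]), array([-0.0517, -0.0502,  0.047 ])]
[[0.50458398 0.05760991 0.05249086]]
slots [array([-0.1226,  0.0884,  0.066 ]), array([-0.1   ,  0.0884,  0.066 ]), array([-0.1221,  0.0738,  0.066 ]), array([-0.0999,  0.0738,  0.066 ])]
```

```bash
python3 - <<'E'
from h import *
print(rel([.4455,.0802,.0435]))
E
```

```text
[13.79 -0.12  0.19]
```

Emit:
{"op": "play_rows", "data": {
  "rows": [
    [[3,-0.1,0.2],0,4],
    [[6,-0.1,0.2],0,4],
    [[9,-0.1,0.2],0,4],
    [[11,-0.1,0.2],0,4],
    [[12.5,-0.1,0.2],0,4],
    [[13.8,-0.1,0.2],0,4],
    [[13.8,-0.1,0.2],0,4],
    [[13.8,-0.1,0.2],0,4]
  ]
}}

```text
time: 2.07
ee_pos: [0.4453, 0.081, 0.0435]
tcp_rot: [-166.3, 90.0, -174.4]
wrist_force: [0.1, 0.1, -0.5]
opening: 0.0398
```

```bash
python3 - <<'E'
from h import *
o=bot.get_obs();print(o['time'],o['ee_pos'],o['wrist_force'],o['opening'])
p,d=bot.camera("wrist");cv2.imwrite("pics/w2.png",p)
E
```

```text
2.0667 [0.4453124  0.08095493 0.04349116] [ 0.12086439  0.10878582 -0.49126114] 0.039801901871497666
```

View pics/w2.png

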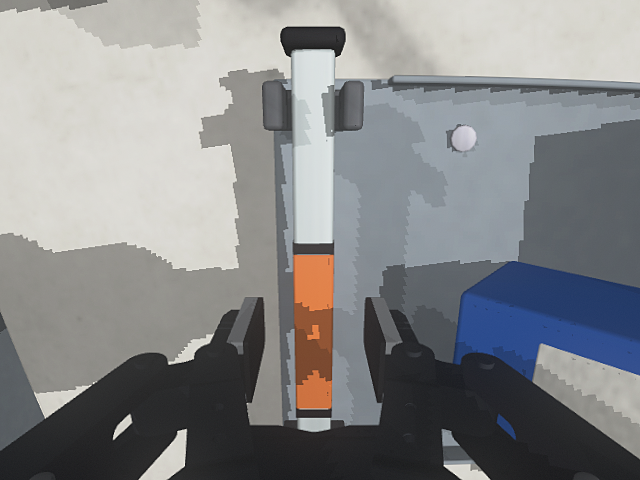

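The pads (columns 250 and 380) straddle the bar at columns 294–334, at its orange middle. Next I close the fingers.

Emit:
{"op": "play_rows", "data": {
  "rows": [
    [[0,0,0],0,1],
    [[0,0,0],0,1],
    [[0,0,0],0,1],
    [[0,0,0],0,1],
    [[0,0,0],0,1],
    [[0,0,0],0,1],
    [[0,0,0],0,1]
  ],
  "squeeze": 60
}}

```text
time: 2.7
ee_pos: [0.4466, 0.0802, 0.0448]
tcp_rot: [37.8, 89.9, 29.5]
wrist_force: [-2.1, 0.8, 6.3]
opening: 0.0119
```

Emit:
{"op": "play_rows", "data": {
  "rows": [
    [[-0.5,0,0],0,1],
    [[-1,0,0],0,1],
    [[-1.5,0,0],0,1],
    [[-2,0,0],0,1],
    [[-3,0,0],0,1],
    [[-4,0,0],0,1],
    [[-5,0,0],0,1],
    [[-6,0,0],0,1],
    [[-6,0,0],0,1],
    [[-6,0,0],0,1]
  ]
}}

```text
time: 3.53
ee_pos: [0.4465, 0.0799, 0.1042]
tcp_rot: [17.2, 89.9, 8.9]
wrist_force: [-0.5, -0.0, -0.9]
opening: 0.0123
```

```bash
python3 - <<'E'
from h import *
o=bot.get_obs();print(o['time'],o['ee_pos'],o['wrist_force'],o['torque'],o['opening'])
print(rel(W([-.225,-.03,.1035])))
p,d=bot.camera("scene");cv2.imwrite("pics/s3.png",cv2.resize(p[120:320,180:440],None,fx=3,fy=3))
E
```

```text
3.5333 [0.44647952 0.07990066 0.10423197] [-0.51150879 -0.04105536 -0.89953143] [ 0.02277817 -0.01676671 -0.00587159] 0.012312728152139671
[  0.06  -3.09 -11.45]
```

View pics/s3.png

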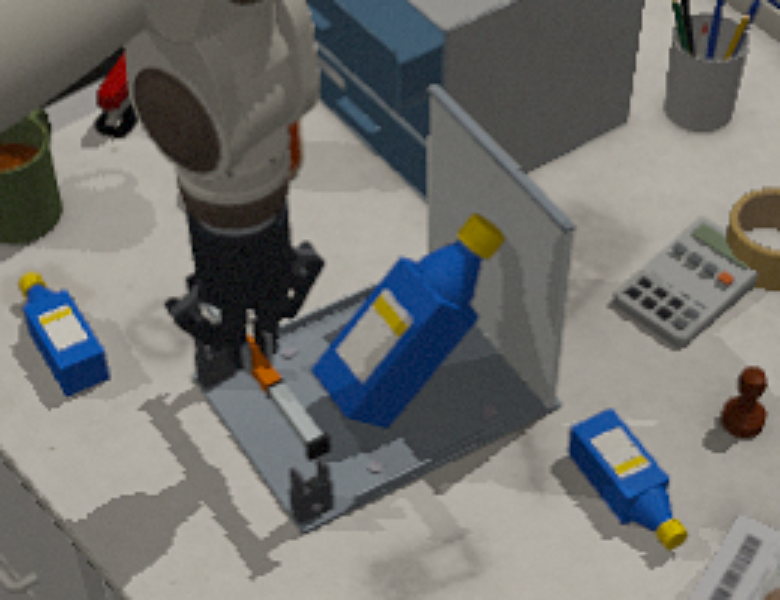

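The bar is held level, clear of both brackets. Next I carry it in front of the stand.

Emit:
{"op": "play_rows", "data": {
  "rows": [
    [[0,-0.5,-2],0,1],
    [[0,-1,-4],0,1],
    [[0,-1.5,-6],0,1],
    [[0,-2,-8],0,1],
    [[0,-2.5,-10],0,1],
    [[0,-3,-11],0,1],
    [[0,-3,-11.4],0,1],
    [[0,-3,-11.4],0,1],
    [[0,-3,-11.4],0,1]
  ]
}}

```text
time: 4.33
ee_pos: [0.3293, 0.0667, 0.1034]
tcp_rot: [22.5, 90.0, 14.3]
wrist_force: [0.5, -0.1, -0.4]
opening: 0.0126
```

```bash
python3 - <<'E'
from h import *
o=bot.get_obs();print(o['time'],o['ee_pos'],S(o['ee_pos']),turn(o)[0],o['wrist_force'],o['opening'])
p,d=bot.camera("top");cv2.imwrite("pics/t4.png",cv2.resize(p[150:340,180:420],None,fx=3,fy=3))
p,d=bot.camera("scene");cv2.imwrite("pics/s4.png",cv2.resize(p[140:340,150:410],None,fx=3,fy=3))
E
```

```text
4.3333 [0.329294   0.06667861 0.10337748] [-0.2245656  -0.02904303  0.10337748] 0.026115453470924668 [ 0.46852361 -0.07497254 -0.39075741] 0.012624754374564265
```

View pics/s4.png

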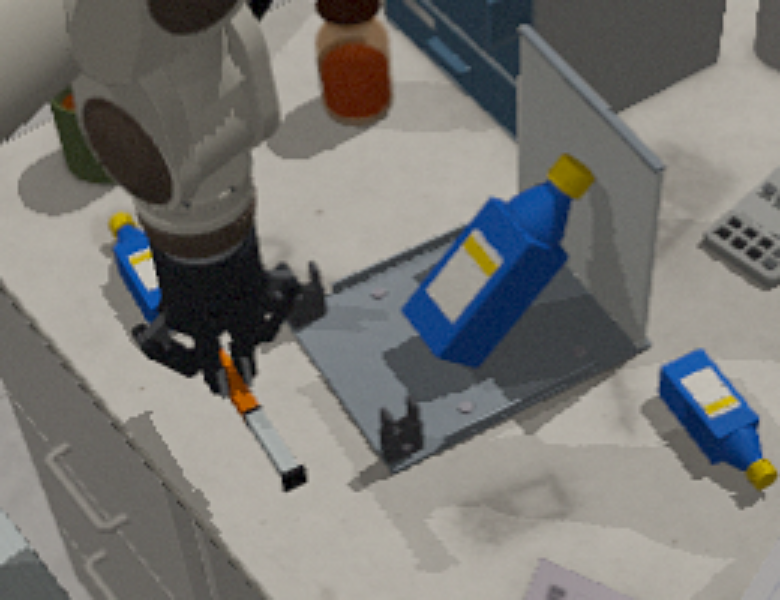

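Emit:
{"op": "play_rows", "data": {
  "rows": [
    [[2,0,0],0,1],
    [[4,0,0],0,1],
    [[6,0,0],0,1],
    [[7.5,0,0],0,1],
    [[8.4,0,0],0,1],
    [[8.9,0,0],0,1],
    [[9.2,0,0],0,1],
    [[9.4,0,0],0,1],
    [[9.4,0,0],0,1],
    [[9.4,0,0],0,1]
  ]
}}

```text
time: 5.27
ee_pos: [0.3293, 0.0666, 0.0101]
tcp_rot: [18.7, 89.9, 10.4]
wrist_force: [0.2, 0.1, -1.0]
opening: 0.0119
```

Emit:
{"op": "play_rows", "data": {
  "rows": [
    [[0.1,0,0],0,1],
    [[0.2,0,0],0,1],
    [[0.2,0,0],0,1],
    [[0.2,0,0],0,1]
  ]
}}

```text
time: 5.6
ee_pos: [0.3289, 0.0665, 0.0076]
tcp_rot: [15.0, 90.0, 6.7]
wrist_force: [-0.5, 0.4, -1.6]
opening: 0.0121
```

Emit:
{"op": "play_rows", "data": {
  "rows": [
    [[0.1,0,0],0,1],
    [[0.2,0,0],0,1],
    [[0.2,0,0],0,1]
  ]
}}

```text
time: 5.85
ee_pos: [0.3291, 0.0666, 0.0067]
tcp_rot: [19.2, 90.0, 11.0]
wrist_force: [-5.4, -0.6, 13.3]
opening: 0.0121
```

```bash
python3 - <<'E'
from h import *
o=bot.get_obs();print(o['time'],o['ee_pos'],o['wrist_force'],o['opening'])
p,d=bot.camera("wrist");cv2.imwrite("pics/w5.png",p)
E
```

```text
5.85 [0.32906881 0.06658665 0.00670486] [-5.38300632 -0.55311473 13.28223534] 0.01208097944567667
```

View pics/w5.png

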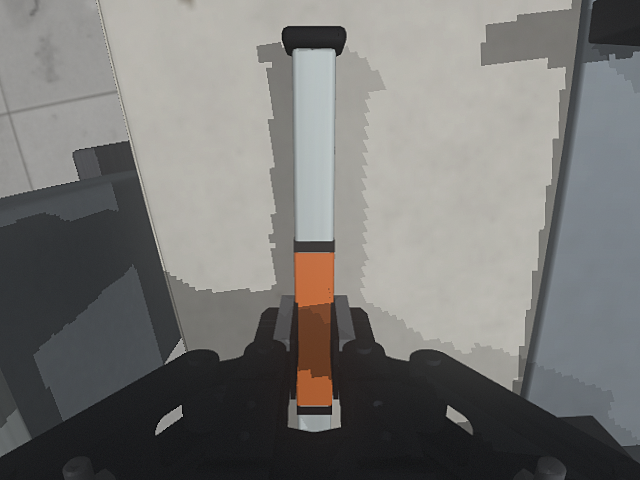

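The bar is down with 13 N of contact and clear of the stand (plate edge at column 560 and beyond). I'll open and lift.

Emit:
{"op": "play_rows", "data": {
  "rows": [
    [[-0.1,0,0],0,1],
    [[-0.1,0,0],0,1.5],
    [[-0.1,0,0],0,2],
    [[-0.1,0,0],0,3],
    [[-0.1,0,0],0,4],
    [[-0.1,0,0],0,4],
    [[-1,0,0],0,4],
    [[-3,0,0],0,4],
    [[-6,0,0],0,4],
    [[-9,0,0],0,5],
    [[-12,0,0],0,6],
    [[-12,0,0],0,6]
  ]
}}

```text
time: 6.9
ee_pos: [0.3309, 0.0669, 0.1314]
tcp_rot: [19.7, 89.6, 11.5]
wrist_force: [1.1, -0.1, 0.8]
opening: 0.0601
```

```bash
python3 - <<'E'
from h import *
o=bot.get_obs();print(o['time'],o['ee_pos'],o['wrist_force'],o['opening'])
p,d=bot.camera("wrist");cv2.imwrite("pics/w6.png",p)
p2,d2=bot.camera("top");cv2.imwrite("pics/t6.png",cv2.resize(p2[150:340,180:420],None,fx=3,fy=3))
c=onplane("wrist",[[316,238]],.017,o);print(c)
hsv=cv2.cvtColor(p,cv2.COLOR_BGR2HSV);m=cv2.inRange(hsv,(3,120,120),(18,255,255))
n,l,s,ce=cv2.connectedComponentsWithStats(m);i=1+s[1:,4].argmax();print(ce[i],depthpts("wrist",ce[i],d,o),S(onplane("wrist",ce[i],.017,o)[0]))
E
```

```text
6.9 [0.33085423 0.06694615 0.13140754] [ 1.08942571 -0.08090786  0.84285028] 0.06007796380646791
[[0.33400487 0.06922682 0.017     ]]
[310.25764895 242.45088567] [[0.32966705 0.06665816 0.01692001]] [-0.22419326 -0.02898682  0.017     ]
```

View pics/w6.png

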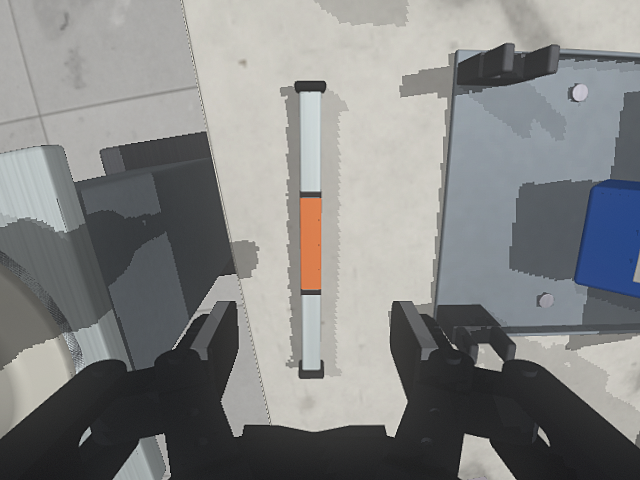

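```bash
python3 - <<'E'
from h import *
print(rel(W([-.124,-.015,.13])),turn()[0])
E
```

```text
[-0.28  1.39 10.03] 0.026753666834439888
```

Emit:
{"op": "play_rows", "data": {
  "rows": [
    [[0,0.4,2.5],0,8.5],
    [[0,0.8,5],0,8.5],
    [[0,1.2,7.5],0,8.5],
    [[0,1.4,10],0,8.5],
    [[0,1.4,10],0,8.5],
    [[0,1.4,10],0,8.5],
    [[0,1.4,10],0,8.5],
    [[0,1.4,10],0,8.5]
  ]
}}

```text
time: 7.67
ee_pos: [0.4289, 0.066, 0.1252]
tcp_rot: [-165.1, 89.9, -173.3]
wrist_force: [0.1, 0.1, -0.4]
opening: 0.0851
```

```bash
python3 - <<'E'
from h import *
o=bot.get_obs();print(o['time'],S(o['ee_pos']),o['opening'],o['tcp_rot'],turn(o)[0])
p,d=bot.camera("wrist");cv2.imwrite("pics/w7.png",p);np.save("pics/w7.npy",d)
import pickle;pickle.dump(o,open("pics/w7.pkl","wb"))
print(rel(W([-.124,-.015,.012])))
E
```

```text
7.6667 [-0.12592996 -0.01534983  0.12515613] 0.08509244406575174 [-165.07108136   89.94629739 -173.33676548] 0.0343221568714909
[11.34  0.03  0.18]
```

View pics/w7.png

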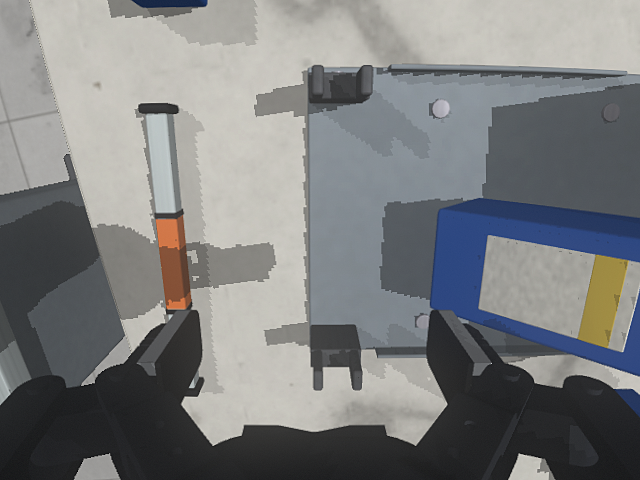

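```bash
python3 - <<'E'
from h import *
import pickle
o=pickle.load(open("pics/w7.pkl","rb"));d=np.load("pics/w7.npy")
ys,xs=np.mgrid[290:480,330:640];uv=np.c_[xs.ravel(),ys.ravel()]
P=depthpts("wrist",uv,d,o);R=Ro.from_euler('xyz',o['tcp_rot'],degrees=True).as_matrix()
T=(P-o['ee_pos'])@R*1000
k=(T[:,0]<0)&(T[:,0]>-160)&(d[ys.ravel(),xs.ravel()]<.2);T=T[k]
for a in range(-160,0,10):
    s=T[(T[:,0]>=a)&(T[:,0]<a+10)]
    if len(s):print(a,len(s),"z",s[:,2].min().round(),s[:,2].max().round(),"y",s[:,1].min().round(),s[:,1].max().round())
m=bot.camera_model("wrist")
E
```

```text
-150 228 z 1.0 1.0 y 72.0 72.0
-100 1405 z 11.0 60.0 y 13.0 22.0
-90 7027 z 4.0 68.0 y 2.0 20.0
-80 6482 z 4.0 74.0 y -9.0 19.0
-70 7542 z 32.0 75.0 y -13.0 18.0
-60 1497 z 41.0 74.0 y -11.0 15.0
-50 1309 z 42.0 57.0 y -8.0 12.0
-40 1251 z 42.0 57.0 y -11.0 12.0
-30 1033 z 42.0 57.0 y -11.0 12.0
-20 495 z 42.0 55.0 y -11.0 12.0
```

```bash
python3 - <<'E'
from h import *
import pickle
o=pickle.load(open("pics/w1.pkl","rb"));d=np.load("pics/w1.npy")
ys,xs=np.mgrid[290:480,330:640];uv=np.c_[xs.ravel(),ys.ravel()]
P=depthpts("wrist",uv,d,o);R=Ro.from_euler('xyz',o['tcp_rot'],degrees=True).as_matrix()
T=(P-o['ee_pos'])@R*1000
k=(T[:,0]<10)&(T[:,0]>-160)&(d[ys.ravel(),xs.ravel()]<.2);T=T[k]
for a in range(-160,10,10):
    s=T[(T[:,0]>=a)&(T[:,0]<a+10)]
    if len(s):print(a,len(s),"z",s[:,2].min().round(),s[:,2].max().round(),"y",s[:,1].min().round(),s[:,1].max().round())
E
```

```text
-150 246 z 1.0 1.0 y 72.0 72.0
-100 1194 z 10.0 60.0 y 13.0 22.0
-90 6929 z 4.0 65.0 y 3.0 20.0
-80 6983 z 4.0 65.0 y -8.0 19.0
-70 3738 z 19.0 62.0 y -13.0 19.0
-60 5832 z 23.0 60.0 y -12.0 15.0
-50 1202 z 25.0 56.0 y -5.0 15.0
-40 1097 z 25.0 39.0 y -12.0 12.0
-30 850 z 25.0 39.0 y -11.0 12.0
-20 684 z 25.0 40.0 y -11.0 12.0
-10 287 z 25.0 38.0 y -10.0 12.0
```

The open fingers' knuckles stick out 18 mm past the finger backs. So I'll push with the jaws across (along the stand's y) at about 3 cm opening, with the camera on the robot side, giving two contact points on the heel.

Emit:
{"op": "play_rows", "data": {
  "rows": [
    [[0,0,0],-7,7],
    [[0,0,0],-14,5],
    [[0,0,0],-21,3],
    [[0,0,0],-28,3],
    [[0,0,0],-35,3],
    [[0,0,0.5],-42,3],
    [[0,0,1],-49,3],
    [[0,0,1.5],-56,3],
    [[0,0,2],-63,3],
    [[0,0,2.5],-70,3],
    [[0,0,3],-77,3],
    [[0,0,3.6],-84,3]
  ]
}}

```text
time: 8.72
ee_pos: [0.4651, 0.0609, 0.1259]
tcp_rot: [-65.4, 90.0, 10.6]
wrist_force: [-0.1, 0.2, 0.1]
opening: 0.0302
```

Emit:
{"op": "play_rows", "data": {
  "rows": [
    [[0,0,0],-6,3],
    [[0,0,0],-6,3],
    [[0,0,0],-6,3]
  ]
}}

```text
time: 8.97
ee_pos: [0.465, 0.0609, 0.1257]
tcp_rot: [-68.8, 90.0, 12.8]
wrist_force: [0.1, 0.5, 0.2]
opening: 0.0297
```

```bash
python3 - <<'E'
from h import *
o=bot.get_obs();print(o['time'],S(o['ee_pos']),o['opening'],o['tcp_rot'],turn(o)[0],o['q'])
p,d=bot.camera("wrist");cv2.imwrite("pics/w8.png",p)
p,d=bot.camera("scene");cv2.imwrite("pics/s8.png",cv2.resize(p[120:320,180:440],None,fx=3,fy=3))
print(rel(W([-.085,-.016,.014])))
E
```

```text
8.9667 [-0.08941944 -0.01516427  0.12573601] 0.029737605941944058 [-68.79260006  89.97825619  12.75175733] 89.84435876535368 [ 7.46010797e+00 -6.93887624e+00 -1.33424023e+01  8.35748228e+01
  2.00533245e-03  1.59157510e+01]
[11.17 -0.43 -0.08]
```

View pics/w8.png

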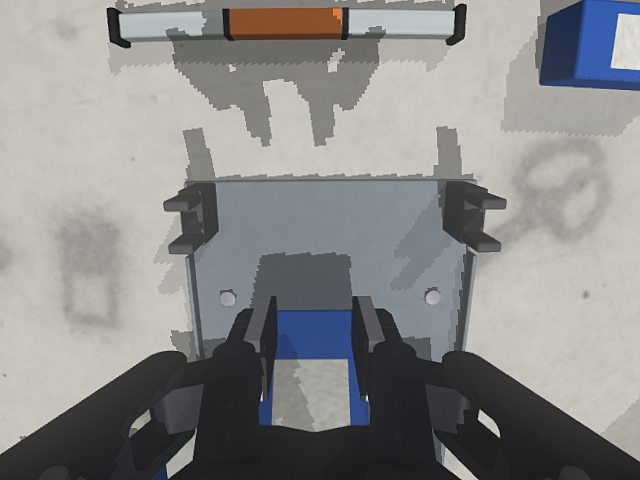

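View pics/s8.png

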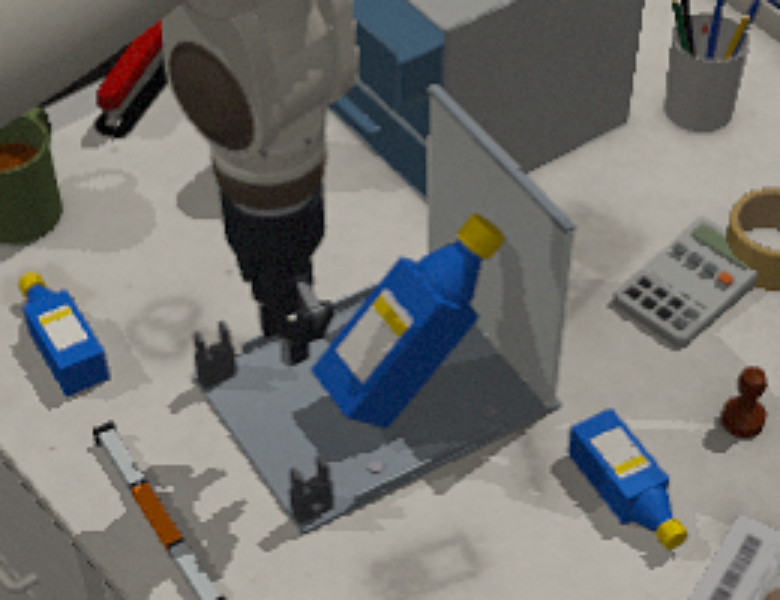

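The bottle is centred between the fingers (blue edge at columns 272–355, tool centre 316), and the bar lies flat in front. Descending.

Emit:
{"op": "play_rows", "data": {
  "rows": [
    [[3,0,0],0,3],
    [[6,0,0],0,3],
    [[8.5,0,0],0,3],
    [[10,0,0],0,3],
    [[10.8,0,0],0,3],
    [[11.1,0,0],0,3],
    [[11.1,0,0],0,3],
    [[11.1,0,0],0,3]
  ]
}}

```text
time: 9.73
ee_pos: [0.4661, 0.0609, 0.0156]
tcp_rot: [-73.8, 89.9, 7.9]
wrist_force: [1.1, -0.9, 0.2]
opening: 0.0301
```

```bash
python3 - <<'E'
from h import *
o=bot.get_obs();print(o['time'],S(o['ee_pos']),o['wrist_force'],o['opening'],turn(o)[0])
p,d=bot.camera("scene");cv2.imwrite("pics/s9.png",cv2.resize(p[120:320,180:440],None,fx=3,fy=3))
E
```

```text
9.7333 [-0.08837449 -0.01497116  0.01562318] [ 1.05893644 -0.90525436  0.24653644] 0.030129170765163017 89.9928344163267
```

View pics/s9.png

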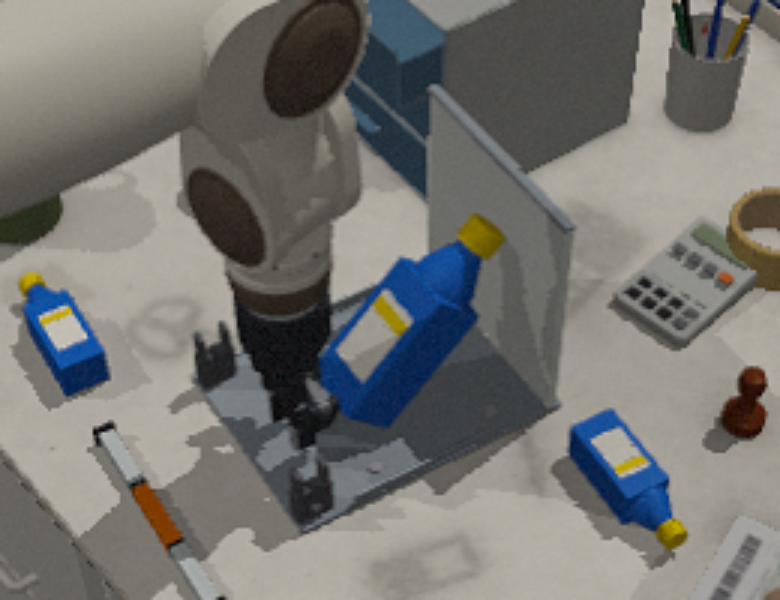

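Emit:
{"op": "play_rows", "data": {
  "rows": [
    [[0,-0.8,0],0,3],
    [[0,-1.6,0],0,3],
    [[0,-2.2,0],0,3],
    [[0,-2.6,0],0,3],
    [[0,-3,0],0,3],
    [[0,-3.4,0],0,3],
    [[0,-3.8,0],0,3],
    [[0,-3.8,0],0,3]
  ]
}}

```text
time: 10.45
ee_pos: [0.5039, 0.0552, 0.0145]
tcp_rot: [-91.5, 90.0, -9.8]
wrist_force: [0.4, -0.0, 0.3]
opening: 0.0301
```

```bash
python3 - <<'E'
from h import *
o=bot.get_obs();print(o['time'],S(o['ee_pos']),o['wrist_force'],o['opening'],turn(o)[0])
p,d=bot.camera("scene");cv2.imwrite("pics/s10.png",cv2.resize(p[120:320,180:440],None,fx=3,fy=3))
E
```

```text
10.45 [-0.0501136  -0.01515304  0.01449842] [ 0.35770961 -0.01469385  0.34969601] 0.030122528857699442 90.0160099162969
```

View pics/s10.png

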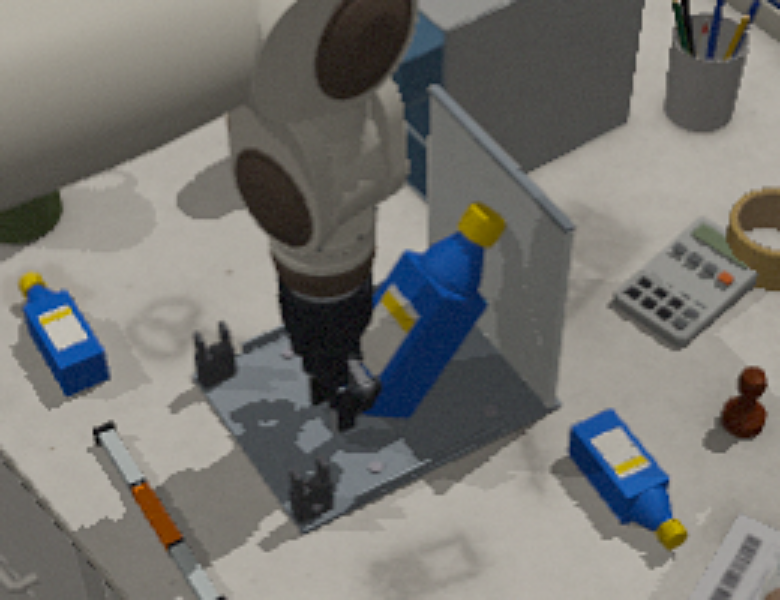

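Emit:
{"op": "play_rows", "data": {
  "rows": [
    [[0,-0.4,0],0,3],
    [[0,-0.9,0],0,3],
    [[0,-1.4,0],0,3],
    [[0,-1.9,0],0,3],
    [[0,-2.4,0],0,3],
    [[0,-2.9,0],0,3],
    [[0,-3.4,0],0,3],
    [[0,-3.4,0],0,3]
  ]
}}

```text
time: 11.17
ee_pos: [0.538, 0.0503, 0.0146]
tcp_rot: [-85.0, 89.9, -3.3]
wrist_force: [-0.7, 0.5, -0.1]
opening: 0.0299
```

```bash
python3 - <<'E'
from h import *
o=bot.get_obs();print(o['time'],S(o['ee_pos']),o['wrist_force'],o['opening'],turn(o)[0])
p,d=bot.camera("scene");cv2.imwrite("pics/s11.png",cv2.resize(p[120:320,180:440],None,fx=3,fy=3))
E
```

```text
11.1667 [-0.01571308 -0.01510274  0.01461676] [-0.71357133  0.54614185 -0.07074099] 0.029913399661448625 90.01614069321178
```

View pics/s11.png

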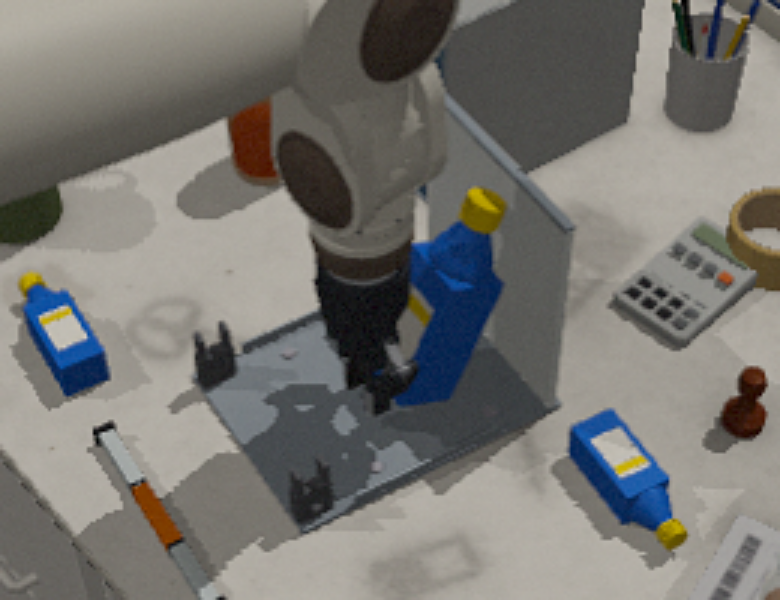

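The bottle is at about 25° lean, with its cap (483,210) sliding up the wall. I keep pushing slowly.

Emit:
{"op": "play_rows", "data": {
  "rows": [
    [[0,-0.4,0],0,3],
    [[0,-0.8,0],0,3],
    [[0,-1.2,0],0,3],
    [[0,-1.6,0],0,3],
    [[0,-2.0,0],0,3],
    [[0,-2.0,0],0,3]
  ]
}}

```text
time: 11.72
ee_pos: [0.5574, 0.0475, 0.0146]
tcp_rot: [-82.4, 90.0, -0.7]
wrist_force: [-0.0, -0.5, 0.2]
opening: 0.0301
```

```bash
python3 - <<'E'
from h import *
o=bot.get_obs();print(o['time'],S(o['ee_pos']),o['wrist_force'],o['opening'],turn(o)[0])
p,d=bot.camera("scene");cv2.imwrite("pics/s12.png",cv2.resize(p[120:320,180:440],None,fx=3,fy=3))
E
```

```text
11.7167 [ 0.00394964 -0.01510105  0.01455684] [-0.00645306 -0.51903096  0.23910091] 0.030058945974629 90.01721726083153
```

View pics/s12.png

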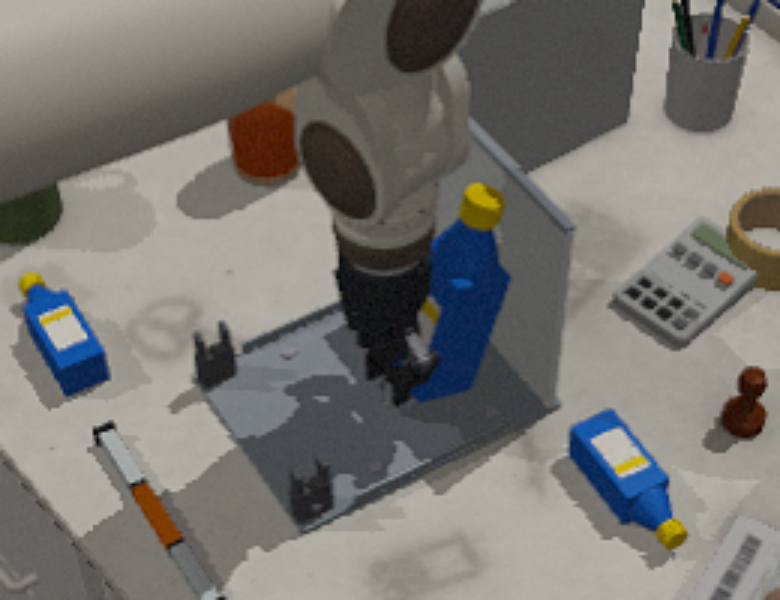

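Emit:
{"op": "play_rows", "data": {
  "rows": [
    [[0,-0.3,0],0,3],
    [[0,-0.6,0],0,3],
    [[0,-0.9,0],0,3],
    [[0,-1.2,0],0,3],
    [[0,-1.2,0],0,3],
    [[0,-1.2,0],0,3]
  ]
}}

```text
time: 12.27
ee_pos: [0.5686, 0.0458, 0.0145]
tcp_rot: [-70.7, 90.0, 11.0]
wrist_force: [-0.1, 0.0, -0.0]
opening: 0.0302
```

```bash
python3 - <<'E'
from h import *
o=bot.get_obs();print(o['time'],S(o['ee_pos']),o['wrist_force'],o['opening'],turn(o)[0])
p,d=bot.camera("scene");cv2.imwrite("pics/s13.png",cv2.resize(p[120:320,180:440],None,fx=3,fy=3));np.save("pics/s13.npy",d)
p,d=bot.camera("top");cv2.imwrite("pics/t13.png",cv2.resize(p[150:340,180:420],None,fx=3,fy=3));np.save("pics/t13.npy",d)
p,d=bot.camera("wrist");cv2.imwrite("pics/w13.png",p)
E
```

```text
12.2667 [ 0.01527455 -0.01512449  0.01449278] [-0.05259092  0.01794695 -0.04560587] 0.030235753160358026 90.02176382440057
```

View pics/s13.png

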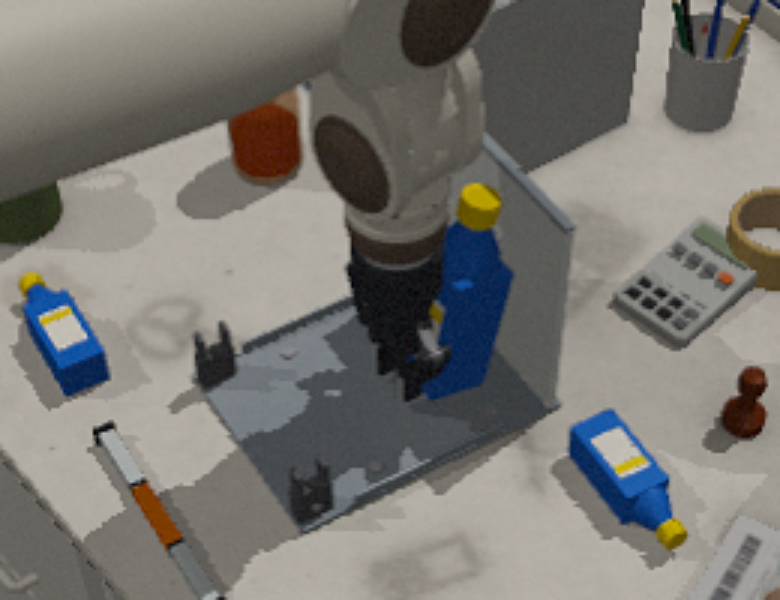

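View pics/t13.png

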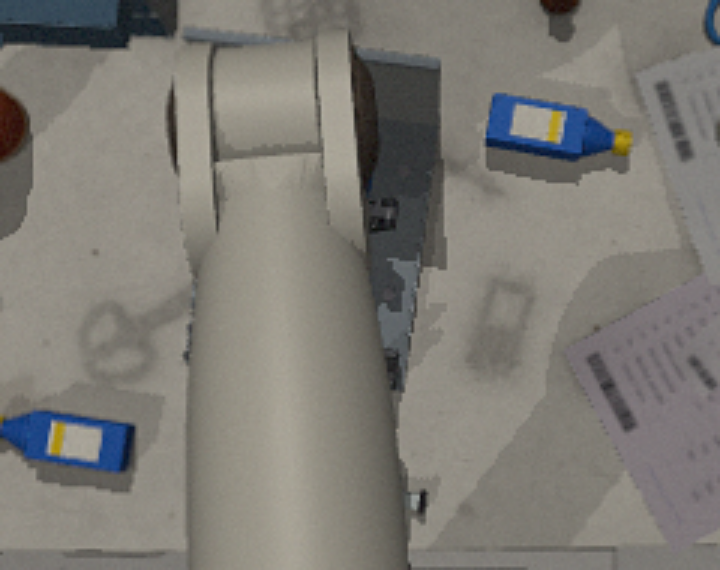

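```bash
python3 - <<'E'
from h import *
d=np.load("pics/t13.npy");ys,xs=np.mgrid[150:260,225:330];P=depthpts("top",np.c_[xs.ravel(),ys.ravel()],d)
L=(P-SO)@SR
k=(P[:,2]>.25)
for a in np.arange(.25,.6,.03):
    s=L[k&(L[:,2]>=a)&(L[:,2]<a+.03)]
    if len(s)>3:print("top z",a.round(2),len(s),s[:,0].min().round(3),s[:,0].max().round(3))
d=np.load("pics/s13.npy");ys,xs=np.mgrid[120:320,280:360];uv=np.c_[xs.ravel(),ys.ravel()];P=depthpts("scene",uv,d);L=(P-SO)@SR
p=cv2.imread("pics/s13.png");p=p[1::3,1::3]
hsv=cv2.cvtColor(p,cv2.COLOR_BGR2HSV)
full=np.zeros((480,640,3),np.uint8);full[120:320,180:440]=hsv
c=full[uv[:,1],uv[:,0]].astype(int)
bl=(c[:,0]>105)&(c[:,0]<125)&(c[:,1]>150);ye=(c[:,0]>20)&(c[:,0]<35)&(c[:,1]>150)
for n,m in(("blue",bl),("yellow",ye)):
    for a in np.arange(0,.22,.02):
        s=L[m&(L[:,2]>=a)&(L[:,2]<a+.02)&(L[:,0]>-.02)&(L[:,0]<.12)&(np.abs(L[:,1])<.08)]
        if len(s)>3:print(n,a.round(2),len(s),"x",np.percentile(s[:,0],[3,50,97]).round(3),"y",np.percentile(s[:,1],[3,97]).round(3))
ro=(c[:,1]<110)
for a in np.arange(.06,.42,.03):
    s=L[ro&(L[:,2]>=a)&(L[:,2]<a+.03)&(L[:,0]<.1)&(np.abs(L[:,1])<.1)]
    if len(s)>3:print("robot",a.round(2),len(s),np.percentile(s[:,0],97).round(3))
E
```

```text
top z 0.4 8 -0.047 -0.015
top z 0.43 68 -0.065 0.07
top z 0.46 1327 -0.102 0.074
top z 0.49 4118 -0.112 0.054
top z 0.52 649 -0.111 -0.068
blue 0.0 18 x [0.048 0.066 0.089] y [-0.049 -0.036]
blue 0.02 107 x [0.026 0.049 0.082] y [-0.05  -0.036]
blue 0.04 89 x [0.031 0.06  0.086] y [-0.051 -0.045]
blue 0.06 81 x [0.046 0.068 0.091] y [-0.05  -0.044]
blue 0.08 103 x [0.039 0.064 0.094] y [-0.051 -0.044]
blue 0.1 115 x [0.04  0.069 0.099] y [-0.051 -0.042]
blue 0.12 156 x [0.046 0.071 0.104] y [-0.051 -0.029]
blue 0.14 177 x [0.048 0.065 0.095] y [-0.048 -0.023]
blue 0.16 155 x [0.058 0.071 0.093] y [-0.039 -0.01 ]
blue 0.18 6 x [0.071 0.073 0.076] y [-0.027 -0.017]
yellow 0.1 16 x [0.04  0.041 0.043] y [-0.037 -0.022]
yellow 0.18 64 x [0.071 0.081 0.098] y [-0.034 -0.015]
yellow 0.2 115 x [0.073 0.088 0.103] y [-0.033 -0.003]
robot 0.06 175 0.039
robot 0.09 213 0.044
robot 0.12 130 0.022
robot 0.15 233 0.045
robot 0.18 263 0.073
robot 0.21 298 0.036
robot 0.24 292 0.045
robot 0.27 315 0.059
robot 0.3 703 0.062
robot 0.33 657 0.061
robot 0.36 454 0.061
robot 0.39 183 0.059
```

View pics/w13.png

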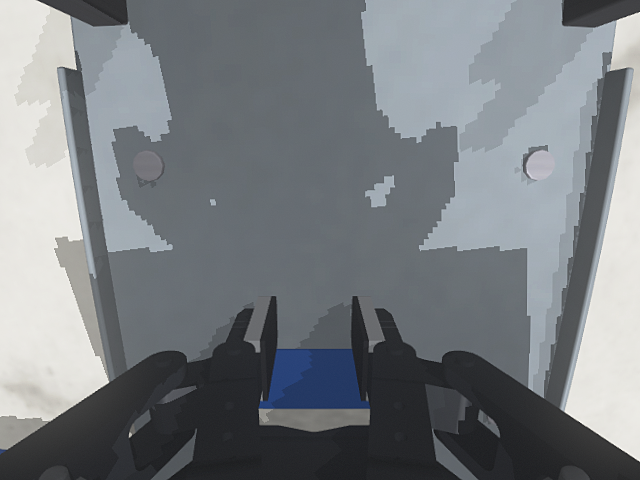

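Now leaning about 12°, with the heel at stand x ≈ 26 mm. The wrist sits about 25 mm in front of the cap. I keep pushing in small steps.

Emit:
{"op": "play_rows", "data": {
  "rows": [
    [[0,-0.2,0],0,3],
    [[0,-0.4,0],0,3],
    [[0,-0.6,0],0,3],
    [[0,-0.8,0],0,3],
    [[0,-0.8,0],0,3],
    [[0,-0.8,0],0,3]
  ]
}}

```text
time: 12.92
ee_pos: [0.5746, 0.0448, 0.0144]
tcp_rot: [97.7, 89.8, 179.4]
wrist_force: [-14.6, 1.2, 5.9]
opening: 0.0303
```

```bash
cat > chk.py <<'E'
from h import *
import sys
def run(tag):
    o=bot.get_obs();print(o['time'],S(o['ee_pos']).round(4),o['wrist_force'].round(1),o['opening'].round(4))
    p,d=bot.camera("scene");cv2.imwrite(f"pics/{tag}.png",cv2.resize(p[120:320,180:440],None,fx=3,fy=3))
    ys,xs=np.mgrid[120:320,280:370];uv=np.c_[xs.ravel(),ys.ravel()];L=(depthpts("scene",uv,d)-SO)@SR
    c=cv2.cvtColor(p,cv2.COLOR_BGR2HSV)[uv[:,1],uv[:,0]].astype(int)
    bl=(c[:,0]>105)&(c[:,0]<125)&(c[:,1]>150);ye=(c[:,0]>20)&(c[:,0]<35)&(c[:,1]>150)
    for n,m in(("blue",bl),("yellow",ye)):
        for a in np.arange(0,.22,.02):
            s=L[m&(L[:,2]>=a)&(L[:,2]<a+.02)&(L[:,0]>-.02)&(L[:,0]<.13)&(np.abs(L[:,1])<.08)]
            if len(s)>10:print(n,a.round(2),len(s),"x",np.percentile(s[:,0],[3,50,97]).round(3),"y",np.percentile(s[:,1],[3,97]).round(3))
run(sys.argv[1])
E
python3 chk.py s14
```

```text
Traceback (most recent call last):
  File "chk.py", line 13, in <module>
    run(sys.argv[1])
    ~~~^^^^^^^^^^^^^
  File "chk.py", line 4, in run
    o=bot.get_obs();print(o['time'],S(o['ee_pos']).round(4),o['wrist_force'].round(1),o['opening'].round(4))
                                                                                      ^^^^^^^^^^^^^^^^^^
AttributeError: 'float' object has no attribute 'round'
```

```bash
sed -i "s/o\['opening'\].round(4)/o['opening']/" chk.py; python3 chk.py s14
```

```text
12.9167 [ 0.0214 -0.0153  0.0144] [-14.6   1.2   5.9] 0.030274755254329072
blue 0.0 22 x [0.047 0.071 0.088] y [-0.05  -0.045]
blue 0.02 99 x [0.033 0.056 0.091] y [-0.05  -0.035]
blue 0.04 91 x [0.039 0.066 0.094] y [-0.05  -0.045]
blue 0.06 81 x [0.026 0.073 0.098] y [-0.051 -0.038]
blue 0.08 104 x [0.046 0.072 0.1  ] y [-0.05  -0.045]
blue 0.1 111 x [0.048 0.074 0.104] y [-0.051 -0.042]
blue 0.12 165 x [0.051 0.075 0.109] y [-0.05  -0.031]
blue 0.14 165 x [0.056 0.072 0.101] y [-0.048 -0.025]
blue 0.16 149 x [0.065 0.077 0.1  ] y [-0.038 -0.009]
yellow 0.1 17 x [0.045 0.048 0.049] y [-0.039 -0.022]
yellow 0.18 60 x [0.077 0.085 0.103] y [-0.034 -0.015]
yellow 0.2 118 x [0.078 0.093 0.11 ] y [-0.034 -0.003]
```

View pics/s14.png

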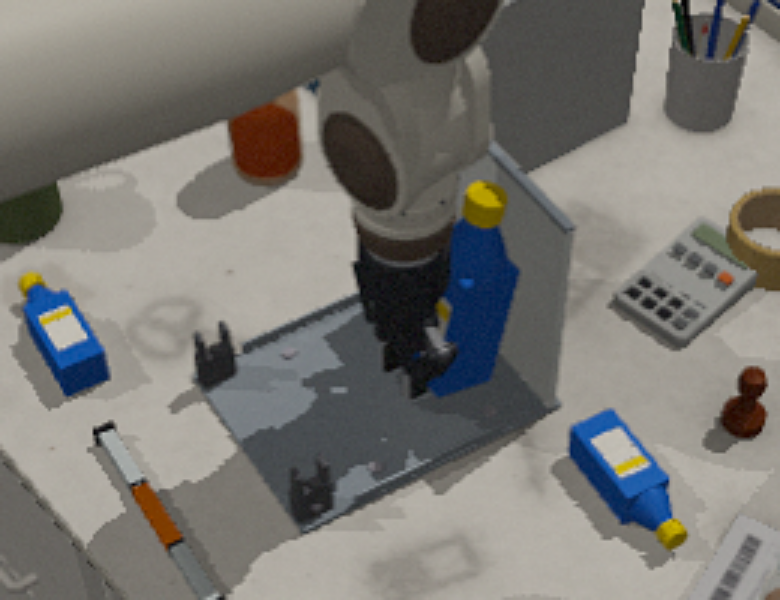

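The force is up to 15 N and the palm is about to touch the face, so I back off slowly to let the bottle settle on its foot.

Emit:
{"op": "play_rows", "data": {
  "rows": [
    [[0,0.2,0],0,3],
    [[0,0.5,0],0,3],
    [[0,0.8,0],0,3],
    [[0,1.1,0],0,3],
    [[0,1.4,0],0,3],
    [[0,1.7,0],0,3],
    [[0,2,0],0,3],
    [[0,2,0],0,3],
    [[0,2,0],0,3]
  ]
}}

```text
time: 13.72
ee_pos: [0.5565, 0.0476, 0.0146]
tcp_rot: [-85.7, 90.0, -3.9]
wrist_force: [-1.0, 0.5, 0.0]
opening: 0.0296
```

```bash
python3 chk.py s15
```

```text
13.7167 [ 0.003  -0.0151  0.0146] [-1.   0.5  0. ] 0.029601339388736363
blue 0.0 47 x [0.031 0.057 0.091] y [-0.049 -0.027]
blue 0.02 101 x [0.03  0.056 0.088] y [-0.051 -0.034]
blue 0.04 102 x [0.033 0.059 0.086] y [-0.05  -0.043]
blue 0.06 91 x [0.035 0.06  0.087] y [-0.05  -0.045]
blue 0.08 107 x [0.033 0.061 0.087] y [-0.051 -0.043]
blue 0.1 113 x [0.035 0.059 0.089] y [-0.05  -0.037]
blue 0.12 175 x [0.034 0.055 0.09 ] y [-0.05  -0.029]
blue 0.14 172 x [0.038 0.055 0.086] y [-0.048 -0.023]
blue 0.16 117 x [0.045 0.056 0.079] y [-0.038 -0.01 ]
yellow 0.18 68 x [0.049 0.058 0.08 ] y [-0.035 -0.015]
yellow 0.2 114 x [0.052 0.065 0.081] y [-0.033 -0.003]
```

View pics/s15.png

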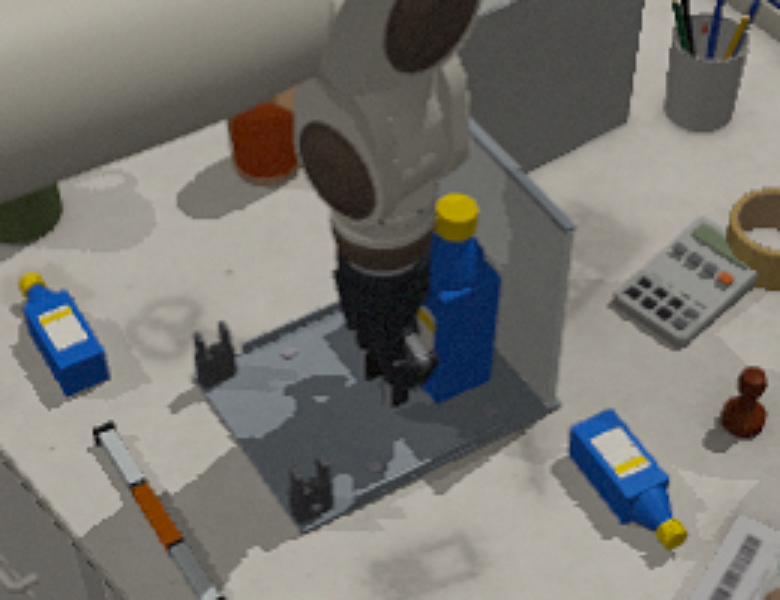

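The bottle now stands upright on its foot at stand x ≈ 31–89, with a gap of about 26 mm to the wall. I'll retreat, then use the open gripper's outer knuckle, which leads by 75 mm and stays well clear of the cap, for the final push.

Emit:
{"op": "play_rows", "data": {
  "rows": [
    [[0,1.5,0],0,3],
    [[0,3.5,0],0,3],
    [[0,5.5,0],0,3],
    [[0,7.5,0],0,3],
    [[-2,8,0],0,3],
    [[-5,8,0],0,3],
    [[-8,8,0],0,3],
    [[-10,8,0],0,3],
    [[-10,8,0],0,3],
    [[-10,8,0],0,3]
  ]
}}

```text
time: 14.6
ee_pos: [0.4783, 0.0592, 0.1157]
tcp_rot: [-75.5, 89.8, 6.3]
wrist_force: [0.3, 0.8, -1.3]
opening: 0.0303
```

Emit:
{"op": "play_rows", "data": {
  "rows": [
    [[0,0,0],7,3],
    [[0,0,0],14,3],
    [[0,0,0],21,3],
    [[0,0,0],28,3],
    [[0,0,0],35,3],
    [[0,0,0],42,3],
    [[0,0,0],49,3],
    [[0,0,0],56,3],
    [[0,0,0],63,3],
    [[0,0,0],70,3],
    [[0,0,0],77,3],
    [[0,0,0],84,3]
  ]
}}

```text
time: 15.6
ee_pos: [0.4768, 0.059, 0.113]
tcp_rot: [-169.9, 89.9, -172.5]
wrist_force: [-0.3, 0.3, -0.3]
opening: 0.0301
```

Emit:
{"op": "play_rows", "data": {
  "rows": [
    [[0,0,0],6,5],
    [[0,0,0],6,8.5],
    [[0,0,0],6,8.5],
    [[0,0,0],6,8.5],
    [[0,0,0],6,8.5],
    [[0,0,0],6,8.5],
    [[0,0,0],6,8.5]
  ]
}}

```text
time: 16.18
ee_pos: [0.4773, 0.0591, 0.1144]
tcp_rot: [164.6, 90.0, 156.4]
wrist_force: [-0.5, -0.1, 0.3]
opening: 0.085
```

```bash
python3 - <<'E'
from h import *
o=bot.get_obs();print(o['time'],S(o['ee_pos']),o['opening'],o['wrist_force'],turn(o)[0])
p,d=bot.camera("top");cv2.imwrite("pics/t16.png",cv2.resize(p[150:340,180:420],None,fx=3,fy=3));np.save("pics/t16.npy",d)
p,d=bot.camera("wrist");cv2.imwrite("pics/w16.png",p);np.save("pics/w16.npy",d)
import pickle;pickle.dump(o,open("pics/w16.pkl","wb"))
print(rel(W([-.08,-.016,.005])))
E
python3 chk.py s16
```

```text
16.1833 [-0.07697309 -0.01517153  0.11442549] 0.08498554593615078 [-0.4601874  -0.13208984  0.28567739] 0.08318388961015218
[10.95 -0.08 -0.3 ]
16.2833 [-0.077  -0.0152  0.1145] [ 0.4  0.1 -0.5] 0.08512882312325544
blue 0.0 57 x [0.031 0.051 0.092] y [-0.049  0.003]
blue 0.02 146 x [0.03  0.043 0.084] y [-0.05   0.004]
blue 0.04 97 x [0.03  0.056 0.086] y [-0.051  0.009]
blue 0.06 111 x [0.03  0.057 0.085] y [-0.05  -0.007]
blue 0.08 107 x [0.03  0.054 0.084] y [-0.051  0.007]
blue 0.1 128 x [0.03  0.051 0.084] y [-0.05   0.005]
blue 0.12 239 x [0.03  0.042 0.085] y [-0.05   0.007]
blue 0.14 198 x [0.032 0.047 0.079] y [-0.046 -0.002]
blue 0.16 110 x [0.038 0.051 0.073] y [-0.037 -0.009]
yellow 0.08 14 x [0.029 0.03  0.033] y [-0.038 -0.002]
yellow 0.18 71 x [0.043 0.052 0.069] y [-0.035 -0.017]
yellow 0.2 111 x [0.045 0.059 0.074] y [-0.033 -0.003]
```

View pics/w16.png

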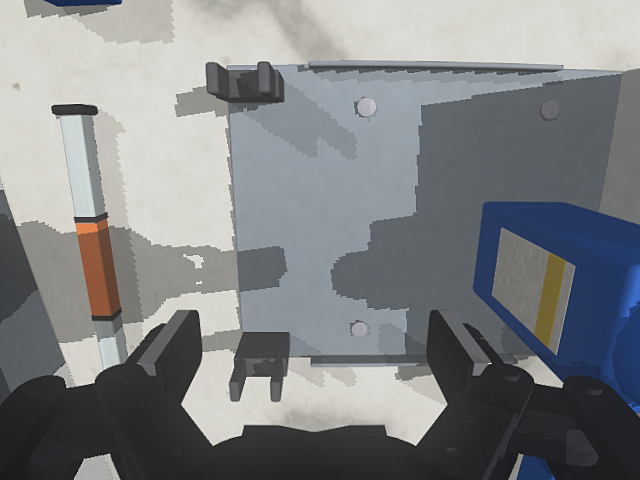

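View pics/s16.png

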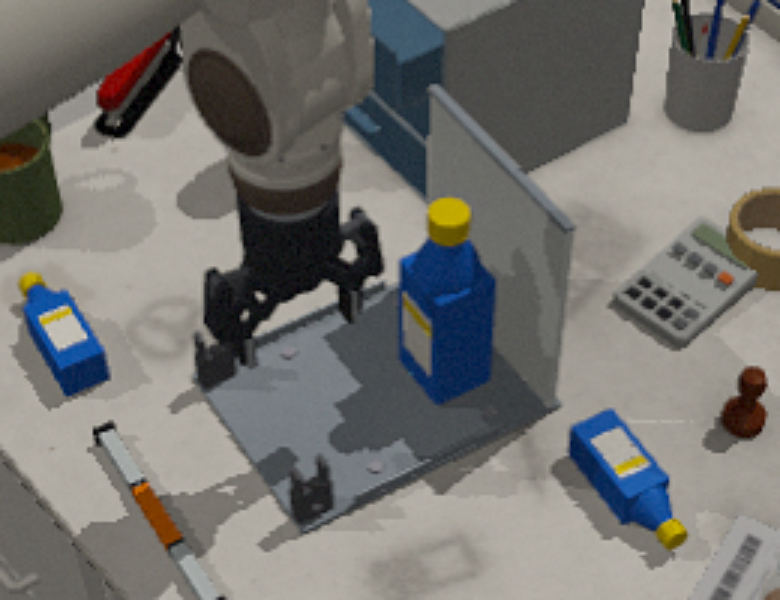

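The bottle is upright at x = 30 (front face), y ≈ −18 mm, and square to the wall. I descend in front of it.

Emit:
{"op": "play_rows", "data": {
  "rows": [
    [[2.5,-0.3,0],0,8.5],
    [[5,-0.3,0],0,8.5],
    [[7.5,-0.3,0],0,8.5],
    [[9.5,-0.3,0],0,8.5],
    [[10.5,-0.3,0],0,8.5],
    [[10.8,-0.3,0],0,8.5],
    [[10.8,-0.3,0],0,8.5]
  ]
}}

```text
time: 16.92
ee_pos: [0.4768, 0.0561, 0.0064]
tcp_rot: [-165.4, 90.0, -173.7]
wrist_force: [0.3, 0.1, -1.1]
opening: 0.0852
```

Emit:
{"op": "play_rows", "data": {
  "rows": [
    [[0,0,0.5],0,8.5],
    [[0,0,1],0,8.5],
    [[0,0,1.5],0,8.5],
    [[0,0,2],0,8.5],
    [[0,0,2.5],0,8.5],
    [[0,0,2.8],0,8.5],
    [[0,0,3.1],0,8.5],
    [[0,0,3.4],0,8.5],
    [[0,0,3.7],0,8.5],
    [[0,0,4],0,8.5],
    [[0,0,4.3],0,8.5],
    [[0,0,4.3],0,8.5]
  ]
}}

```text
time: 17.92
ee_pos: [0.5199, 0.0499, 0.0064]
tcp_rot: [5.7, 90.0, -2.5]
wrist_force: [-0.7, -0.1, -0.8]
opening: 0.085
```

```bash
python3 chk.py s17
```

```text
17.9167 [-0.0335 -0.0181  0.0064] [-0.7 -0.1 -0.8] 0.08500893352448036
blue 0.0 57 x [0.038 0.061 0.094] y [-0.049 -0.002]
blue 0.02 133 x [0.038 0.052 0.093] y [-0.051 -0.003]
blue 0.04 94 x [0.039 0.064 0.094] y [-0.051 -0.044]
blue 0.06 99 x [0.039 0.067 0.094] y [-0.051 -0.044]
blue 0.08 109 x [0.039 0.066 0.094] y [-0.05  -0.044]
blue 0.1 131 x [0.038 0.054 0.091] y [-0.05   0.004]
blue 0.12 244 x [0.038 0.05  0.093] y [-0.05   0.009]
blue 0.14 201 x [0.04  0.056 0.089] y [-0.047 -0.004]
blue 0.16 107 x [0.049 0.059 0.08 ] y [-0.036 -0.01 ]
yellow 0.18 66 x [0.052 0.06  0.077] y [-0.034 -0.015]
yellow 0.2 113 x [0.053 0.067 0.082] y [-0.033 -0.003]
```

View pics/s17.png

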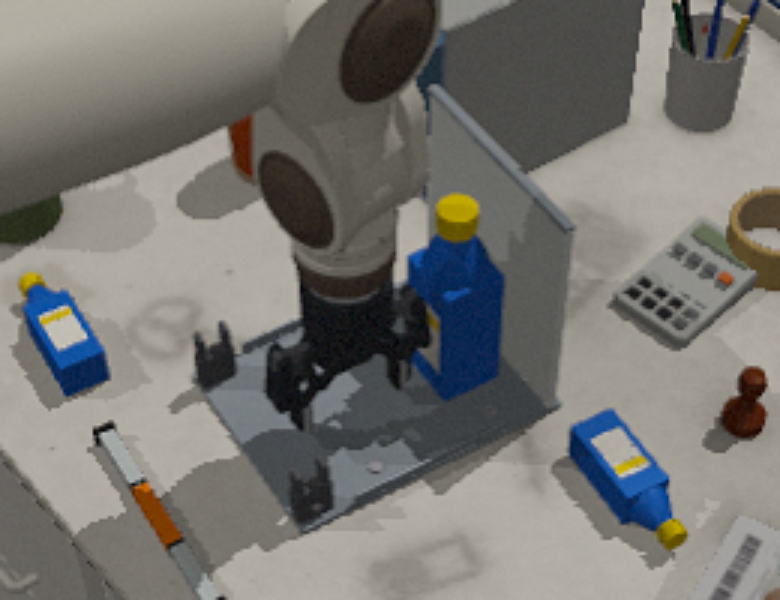

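Working as intended: the bottle slides upright (front face now at 38). Push on to the wall.

Emit:
{"op": "play_rows", "data": {
  "rows": [
    [[0,0,0.3],0,8.5],
    [[0,0,0.6],0,8.5],
    [[0,0,0.9],0,8.5],
    [[0,0,1.2],0,8.5],
    [[0,0,1.5],0,8.5],
    [[0,0,1.7],0,8.5],
    [[0,0,1.7],0,8.5]
  ]
}}

```text
time: 18.55
ee_pos: [0.5355, 0.0475, 0.006]
tcp_rot: [-174.3, 89.9, 177.4]
wrist_force: [-5.4, 0.4, -0.9]
opening: 0.0848
```

Emit:
{"op": "play_rows", "data": {
  "rows": [
    [[0,0,0.1],0,8.5],
    [[0,0,0.2],0,8.5],
    [[0,0,0.2],0,8.5]
  ]
}}

```text
time: 18.8
ee_pos: [0.5354, 0.0474, 0.0052]
tcp_rot: [-175.1, 89.6, 176.6]
wrist_force: [-14.8, 1.6, 0.6]
opening: 0.085
```

```bash
python3 chk.py s18
```

```text
18.8 [-0.0178 -0.0184  0.0052] [-14.8   1.6   0.6] 0.08497922870635902
blue 0.0 60 x [0.054 0.073 0.108] y [-0.05  0.  ]
blue 0.02 133 x [0.054 0.07  0.109] y [-0.05  -0.006]
blue 0.04 97 x [0.055 0.081 0.109] y [-0.051 -0.044]
blue 0.06 97 x [0.055 0.08  0.109] y [-0.05  -0.042]
blue 0.08 104 x [0.055 0.079 0.109] y [-0.05  -0.043]
blue 0.1 137 x [0.053 0.073 0.109] y [-0.051  0.003]
blue 0.12 237 x [0.053 0.066 0.108] y [-0.05   0.006]
blue 0.14 187 x [0.056 0.069 0.104] y [-0.044 -0.003]
blue 0.16 118 x [0.061 0.074 0.098] y [-0.037 -0.01 ]
yellow 0.18 80 x [0.067 0.078 0.099] y [-0.034 -0.014]
yellow 0.2 109 x [0.068 0.083 0.096] y [-0.032 -0.003]
```

The bottle is stopped against the wall (15 N, arm no longer advancing, knuckle at x ≈ 57 as expected). I'll retreat.

Emit:
{"op": "play_rows", "data": {
  "rows": [
    [[0,0,0],0,8.5],
    [[0,0,-0.2],0,8.5],
    [[0,0,-0.4],0,8.5],
    [[0,0,-0.8],0,8.5],
    [[0,0,-1.6],0,8.5],
    [[0,0,-3],0,8.5],
    [[0,0,-5],0,8.5],
    [[0,0,-6],0,8.5],
    [[-3,0,-6],0,8.5],
    [[-6,0,-6],0,8.5],
    [[-10,0,-7],0,8.5],
    [[-13,0,-8],0,8.5]
  ]
}}

```text
time: 19.85
ee_pos: [0.4589, 0.0588, 0.1392]
tcp_rot: [13.2, 89.9, 4.9]
wrist_force: [0.8, -0.7, 0.1]
opening: 0.0849
```

Emit:
{"op": "play_rows", "data": {
  "rows": [
    [[-3,0,-2],0,8.5],
    [[-6,3,-4],0,8.5],
    [[-8,7,-6],0,8.5],
    [[-8,11,-8],0,8.5],
    [[-8,15,-8],0,8.5],
    [[-8,18,-8],0,8.5],
    [[-8,20,-8],0,8.5],
    [[-8,20,-8],0,8.5],
    [[-8,20,-8],0,8.5]
  ]
}}

```text
time: 20.6
ee_pos: [0.4083, 0.2689, 0.2162]
tcp_rot: [-119.0, 90.0, -127.1]
wrist_force: [-0.7, -0.5, -0.1]
opening: 0.0851
```

```bash
python3 chk.py s19; python3 - <<'E'
from h import *
p,d=bot.camera("top");cv2.imwrite("pics/t19.png",p)
ys,xs=np.mgrid[150:300,220:400];P=depthpts("top",np.c_[xs.ravel(),ys.ravel()],d);hsv=cv2.cvtColor(p,cv2.COLOR_BGR2HSV)[150:300,220:400].reshape(-1,3).astype(int)
ye=(hsv[:,0]>20)&(hsv[:,0]<35)&(hsv[:,1]>150)&(P[:,2]>.19);s=P[ye];print("cap top",len(s),S(np.median(s,0)),np.median(s[:,2]))
E
```

```text
20.6 [-0.1756  0.1825  0.2162] [-0.7 -0.5 -0.1] 0.08508496397179752
blue 0.0 56 x [0.054 0.071 0.107] y [-0.049 -0.   ]
blue 0.02 138 x [0.054 0.065 0.107] y [-0.049  0.006]
blue 0.04 104 x [0.054 0.08  0.108] y [-0.049 -0.038]
blue 0.06 106 x [0.054 0.08  0.11 ] y [-0.05   0.009]
blue 0.08 106 x [0.055 0.078 0.108] y [-0.051  0.009]
blue 0.1 131 x [0.054 0.075 0.108] y [-0.051  0.005]
blue 0.12 239 x [0.053 0.064 0.109] y [-0.05   0.006]
blue 0.14 195 x [0.057 0.071 0.103] y [-0.048 -0.007]
blue 0.16 109 x [0.064 0.075 0.097] y [-0.036 -0.011]
yellow 0.08 13 x [0.054 0.055 0.057] y [-0.033 -0.001]
yellow 0.1 11 x [0.053 0.054 0.056] y [-0.034 -0.003]
yellow 0.18 75 x [0.067 0.077 0.1  ] y [-0.033 -0.014]
yellow 0.2 115 x [0.068 0.083 0.097] y [-0.033 -0.004]
cap top 168 [ 0.08651084 -0.01709989  0.20136637] 0.20136637287641546
```

View pics/s19.png

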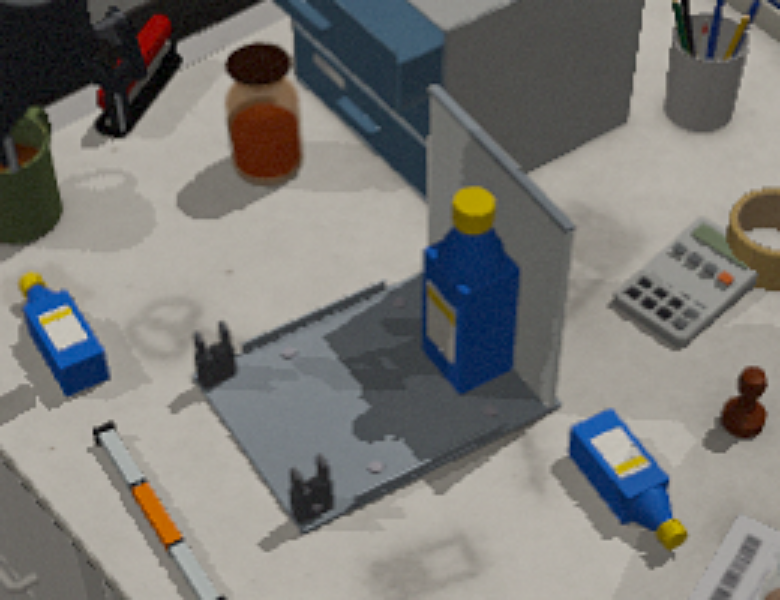

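View pics/t19.png

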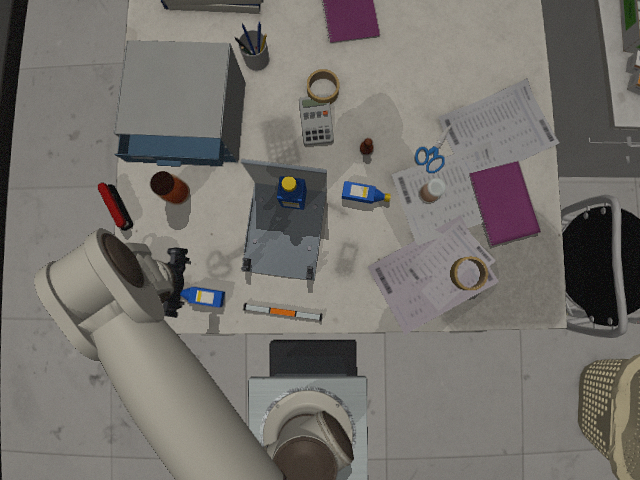

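```bash
python3 -c "
from workcell import bot
print(bot.job_done(), bot.get_obs()['time'])"
```

```text
the job is handed in; nothing more can be done
the job is handed in; nothing more can be done
```

The job is handed in, with about 20.7 s on the robot's clock out of 56 s; no verdict is reported.

**What I did**
- I lifted the bar level out of both brackets and laid it flat on the table in front of the stand. Its top measured 17 mm up, as it should when flat. Its origin lies about 9 cm in front of the stand's front edge.
- I pushed the bottle's heel with two fingers from about 45° to about 10° lean. The cap slid up the wall, and then I backed off so the bottle settled upright on its foot.
- The palm would have met the bottle's face and brought the wrist close to the cap. So I made the last 26 mm of the push with the open gripper's outer knuckle, against the front face about 7 cm up. It stopped against the wall at about 15 N.

**Last checks**
- **Bottle:** from above, the cap top is at stand x = 86.5 mm and z = 201 mm, where 86 and 201 are wanted. The bottle is upright and did not move when the gripper left.
- **Disagreement:** the scene camera put the front face at x ≈ 54–55 mm instead of 57. The stop against the wall and the top view both say it is flush, so I took this as calibration error, which is about 2 mm. I did not measure the gap to the wall directly.
- **Bystanders:** the jars and the tape roll are at the same pixels as at the start, judged by eye in the top view.
- **Forces:** the highest wrist force I read was about 15 N, read only at the end of each move.
- **Cap:** I saw no contact with it. The wrist came within an estimated 1 cm or so while the bottle settled.

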